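# Check the glue joint of a chopping board with a moisture meter

### The arm

A 6-joint arm with a two-finger parallel gripper is mounted at the origin on a cart in front of the work surface, level with it; the furniture and walls round the work are solid. World frame = base frame: x ahead of the robot, y to its left, z up, the work surface at z = 0. Lengths are in m, angles in rad, forces in N, time in s.
With the tool pointing down it reaches from about 0.375 to 0.975 m from the base axis. Payload 3.8 kg.
Tool frame: the origin (TCP) lies on the centre line of the jaws, within the pads' length; the fingertips stand 8 mm ahead of it and the grasp point (between the pads) lies 11 mm behind it; z points along the fingers, y is the direction in which the jaws open and shut (so a half turn about z gives the same grasp; the last joint's range is limited). The gripper opens to 85 mm and grips with 20 to 120 N. Pads are 22 mm wide; open, the fingers measure 114 mm over their backs; the gripper's body (76 mm by 85 mm) begins 54 mm behind the grasp point. The pads swing forward as they close: fully open they stand 13 mm farther back than shut.
Start: joints at [1.309, 0.264, 1.604, -0, 1.274, -0.037], TCP at [0.15, 0.658, 0.207] pointing down, gripper open.
Joint ranges: [-2.63, 2.63], [-0.94, 2.18], [0.31, 2.57], [-1.31, 4.45], [0, 2.66], [-2.55, 2.55]. Speed limits (rad/s): [2.57, 2.57, 3.14, 3.14, 3.14, 3.14].

### API

Orientations are given as a rotation vector (axis times angle).
In Python, from workcell import * gives the robot as it stands.
- The arm moves only by the tool play_rows, never from a script. Its arguments are lists of equal length, an entry for each row: "slide": the shift along the tool's x, y, z in cm, a list of three; "delta_rot": the turn, a rotation vector about the tool's x, y, z in rad, a list of three. In form: {"slide": [[x, y, z], ...], "delta_rot": [[wx, wy, wz], ...]}. A call has 1 to 12 rows; each row is the pose to reach, as a shift and turn from the pose measured when the call began, along the tool's axes at that moment; what a row does not reach only later rows make up. A row lasts 1/12 s, in which the tool goes at most 41.7 mm and 7.16 degrees, less where a joint would pass 70% of its speed; a pose out of reach is approached as far as the arm can. A call with a gripper value outside its range is refused whole. "hand" is the opening, from 0 (shut) to 1 (fully open), set as the call begins (left out, the last holds). The fingers move at their own pace and stop on an object; "force" is the grip in N (left out, the last holds). Time passes only in rows, so rows that repeat a pose let the fingers close. It gives the time, the measured TCP pose, the force and the opening at its end, in the units of the state.
- read_state(): the state, without advancing time (a new reading comes with each control period).
- read_camera(name): name is "scene" or "top"; returns a dict with "image" (400x640x3 uint8, red, green, blue), "depth" (400x640 float32, m along the optical axis (not along the pixel's ray), 0 where there is no reading), "fovy" (degrees; the focal length in pixels is half the picture's height over the tangent of half this angle, whatever the lens; pixels are square), "cx", "cy" (the principal point, pixels), "k1" (the pictures are not rectified: a ray, as slopes to the right and down, at radius r is drawn at 1 + k1 r^2 times it, then the intrinsics apply), "world_from_camera" (4x4, takes a point from camera to world coordinates). Camera axes: x right, y up, looking along -z (the intrinsics and any distortion apply to the point x, -y, -z); pixel columns grow to the right and rows downward; lengths in m; the calibration is good to about 2 mm. A picture is of the moment at which its call begins.
- finish_job(): hands the job in, once; it reports no verdict.
Trained networks look in a picture, given as the dict that the camera call returned (one of the last four; its "shot" number tells which), for a name from the list of things; names that differ only in an ending like _2 or _b are one class to them, and where a whole thing is asked for, a point or a joint stands for the part that bears it (a point fixed in the world has none). Each returns a list of dicts, best first, with "conf" (0 to 1); they miss things now and then, are a little off and sometimes report something else, mostly with a low value. They report only what shows in the picture. A call takes as long as a camera call. They do not tell look-alikes from the thing itself.
- spot_in(target, picture): "bbox" ([centre column, centre row, width, height] in pixels, round what is visible of it).
- landmark_of(target, picture): "at" ([column, row] in pixels: a listed point, or the origin of a listed thing).
The state is a dict: "time": time; "q": joint angles; "joint_vel": joint speeds; "joint_torque": joint torques, N m; "tool_pos": TCP position; "tcp_rot": TCP orientation; "wrist_force": force on the tool from outside, world axes, zero at the start; "torque": the same for the moment, N m; "width": opening from 0.0 (shut) to 1.0 (fully open).
Only numpy, scipy, OpenCV 4.12 (cv2) and the standard library are available. Lean on these libraries where they do the work, as an engineer would, in place of code of your own. Each camera call takes 0.05 s, during which the arm holds its last target.

### The job

Before the wooden board is oiled, check its glue joint for damp: lift the orange moisture meter out of its cradle, set its sprung head on the green dot and, keeping the meter upright and the head in light contact, run it slowly (about 3 cm a second) along the joint between the light and the dark wood to the red dot. Press lightly all the way, so that the head is roughly half pushed in and never bottoms. Stay on the red dot, upright and pressing just as lightly, for a good two seconds while the reading settles, and finish still holding the meter there; leave everything else on the worktop alone.

Things in the scene. Friction and masses are not known exactly. Their poses are not given: they have to be found in the camera images.
- meter: Loose orange hand meter, 0.15 kg: block 42 wide (y) x 28 thick (x) x 90 mm tall (z), display on -x, black rubber on the flat +-y sides (grip there, 68 mm above the origin). Origin: centre of the block's lower end; z up. Below it a black collar reaches 6 mm, the steel head 24 mm down. It stands head down, the lower 30 mm of block loose in the cradle's socket (2 mm clearance a side).
- meter_head (a joint): How far the spring-loaded sensing head is pushed up into the meter, in m: 0 fully out, 0.012 bottomed. The spring pushes back with 1 N at the start of the travel and 0.25 N more per mm, thus 2.5 N half way and 4 N just before bottoming.
- head_tip (a point): The lowest point of the sensing head, a steel ball end 16 mm in diameter, on the meter's axis; it lies 24 mm below the meter's origin with the head fully out, and moves with the head.
- cradle: Fixed cradle: black foot 88 (x) x 96 (y) x 10 mm, on it a grey socket block 52 x 66 mm, rim 64 mm above the worktop; the meter's block rests on a ledge 34 mm above the worktop. Draw the meter straight up at least 55 mm to come clear. Origin: centre of its underside; z up.
- board: Wooden board on rubber feet, fixed, 300 mm long (its x) by 210 mm wide (its y), the flat top 40 mm above the worktop; a steel bar handle stands out 27 mm at each short end. The part y < 30 mm is light wood and the part y > 30 mm dark. Origin: centre of its underside, on the worktop.
- glue_line (a point): The middle of the glue joint between light and dark wood on the board's top, 30 mm to the +y side of the board's middle line. The joint is a straight, flush dark line along this frame's x (300 mm long); y points to the dark wood, z up.
- dot_green: Green round sticker, 20 mm in diameter, flat on the board's top and centred on the glue line; the run begins here. Origin at its centre. The dots lie 60 to 85 mm either side of the middle of the joint, on either side.
- dot_red: Red round sticker, 20 mm in diameter, flat on the board's top and centred on the glue line; the run ends and the reading is taken here. Origin at its centre.
- jar_sugar: Bystander: sugar jar with red lid, 78 mm across, 154 mm tall, behind the board. Origin under its centre.
- canister_tea: Bystander: green-grey canister with wooden lid, 102 mm across, 140 mm tall, behind the board. Origin under its centre.
- saucer_blue: Bystander: blue saucer with seeds, 160 mm across, 28 mm tall, behind the board. Origin under its centre.
- seed_packet_3: Bystander: paper seed packet lying flat, 115 x 85 x 10 mm, behind the cradle. Origin under its centre.
There are look-alikes about, which are no part of the job. What is shaped like the meter but turquoise is not meant.

How it is judged:
By the outcome, as a careful person would: the job done as asked, in the order asked, and still so for the second after the job is handed in, while the arm keeps its last pose, push and grip.
It also fails if it takes over 51 s, if anything falls off the work surface, if the arm or the gripper's body presses on something with over 40 N, if the wrist force passes 120 N, or if a joint passes its speed limit or range.

## Working session

There is one attempt and no reset: what is moved stays moved. The work goes in short steps, Python scripts to look and compute and a tool call to move; the robot and the scene stay as the last step left them, time stands still between calls to the robot, and variables do not carry over. Pictures are saved under pics/ and viewed, and the job is handed in when it is done.

Besides the shell and the picture viewer there is one more tool, called after "Request:" in YAML: its name, and indented under it one key for each argument. play_rows: Moves the arm, as the interface text tells. Its arguments: {"type":"object","properties":{"slide":{"type":"array"},"delta_rot":{"type":"array"},"hand":{"type":"number"},"force":{"type":"number"}},"required":["slide","delta_rot"]}

```bash
ls; mkdir -p pics; cat > h.py <<'E'
from workcell import *
import numpy as np, cv2
from scipy.spatial.transform import Rotation as R
def ray(pic,u,v):
    H=pic["image"].shape[0]; f=H/2/np.tan(np.radians(pic["fovy"])/2)
    K=np.array([[f,0,pic["cx"]],[0,f,pic["cy"]],[0,0,1.]])
    p=cv2.undistortPoints(np.array([[[u,v]]],float),K,np.array([pic["k1"],0,0,0,0.]))[0,0]
    # k1 forward model matches OpenCV
    T=np.array(pic["world_from_camera"]); d=T[:3,:3]@np.array([p[0],-p[1],-1.])
    return T[:3,3],d
def at_z(pic,u,v,z):
    o,d=ray(pic,u,v); return o+d*(z-o[2])/d[2]
def at_depth(pic,u,v):
    o,d=ray(pic,u,v); D=pic["depth"][int(round(v)),int(round(u))]; return o+d*D
def tri(p1,a,p2,b):
    o1,d1=ray(p1,*a);o2,d2=ray(p2,*b)
    A=np.stack([d1,-d2],1); t=np.linalg.lstsq(A,o2-o1,rcond=None)[0]
    x1=o1+t[0]*d1;x2=o2+t[1]*d2
    return (x1+x2)/2,np.linalg.norm(x1-x2)
def save(pic,name,crop=None,s=1):
    im=pic["image"][:,:,::-1]
    if crop: x0,y0,x1,y1=crop; im=im[y0:y1,x0:x1]
    if s!=1: im=cv2.resize(im,None,fx=s,fy=s,interpolation=cv2.INTER_CUBIC)
    cv2.imwrite("pics/"+name,im)
E
python3 - <<'E'
from h import *
import pickle
s=read_camera("scene");t=read_camera("top")
save(s,"s0.png");save(t,"t0.png")
for n,p in(("scene",s),("top",t)):
    print(n,p["fovy"],p["cx"],p["cy"],p["k1"],np.round(p["world_from_camera"],3).tolist())
    for k in ["meter","cradle","glue_line","dot_green","dot_red","head_tip"]:
        print(k,[(np.round(d["at"]).tolist(),round(d["conf"],2)) for d in landmark_of(k,p)],[(np.round(d["bbox"]).tolist(),round(d["conf"],2)) for d in spot_in(k,p)] if k!="glue_line" else "")
pickle.dump((s,t),open("p0.pkl","wb"))
print(read_state())
E
```

```text
pics
scene 57.91342839320422 320.6168482779685 200.095314043361 -0.059625940784721644 [[0.554, 0.498, -0.666, -0.01], [-0.832, 0.353, -0.428, -0.185], [0.021, 0.792, 0.61, 0.622], [0.0, 0.0, 0.0, 1.0]]
meter [([187.0, 198.0], 0.81), ([284.0, 204.0], 0.7), ([223.0, 209.0], 0.56)] [([189.0, 181.0, 26.0, 38.0], 0.82), ([282.0, 194.0, 16.0, 37.0], 0.79), ([221.0, 189.0, 26.0, 31.0], 0.58), ([471.0, 207.0, 54.0, 67.0], 0.38)]
cradle [([228.0, 217.0], 0.68), ([223.0, 206.0], 0.26)] [([227.0, 213.0, 47.0, 37.0], 0.68), ([221.0, 189.0, 25.0, 29.0], 0.6)]
glue_line [([353.0, 263.0], 0.88)] 
dot_green [([321.0, 255.0], 0.47)] [([325.0, 254.0, 14.0, 7.0], 0.47)]
dot_red [([386.0, 273.0], 0.47)] [([356.0, 266.0, 160.0, 112.0], 0.57), ([383.0, 274.0, 6.0, 4.0], 0.56)]
head_tip [] [([355.0, 269.0, 160.0, 116.0], 0.19)]
top 47.392347205256925 322.2130609404938 200.08530531024527 -0.03041650240717061 [[-0.019, 0.997, -0.073, 0.5], [-1.0, -0.018, 0.012, 0.212], [0.011, 0.073, 0.997, 1.514], [0.0, 0.0, 0.0, 1.0]]
meter [([219.0, 246.0], 0.75), ([258.0, 250.0], 0.66), ([291.0, 214.0], 0.43)] [([217.0, 
[... 243 characters left out ...]
ot_red [([390.0, 235.0], 0.37)] []
head_tip [] []
{'time': 1.2, 'q': array([ 1.30909523e+00,  2.63902777e-01,  1.60398358e+00, -4.36421952e-05,
        1.27367709e+00, -3.69140867e-02]), 'joint_vel': array([ 0.00087473, -0.00073316, -0.00168392, -0.00173362,  0.0024247 ,
        0.00056033]), 'joint_torque': array([-1.85529891e-03, -5.15097177e+01, -3.67711186e+01, -2.93996891e-04,
        1.22696580e-03,  5.46437988e-06]), 'tool_pos': array([0.1504858 , 0.65802302, 0.20678673]), 'tcp_rot': array([3.52326628e-01, 3.12172769e+00, 3.56054827e-05]), 'wrist_force': array([ 0.62072702,  0.0128618 , -1.26644959]), 'torque': array([ 0.00027218, -0.02746658,  0.00136314]), 'width': 1.00120086688806}
```

View pics/s0.png

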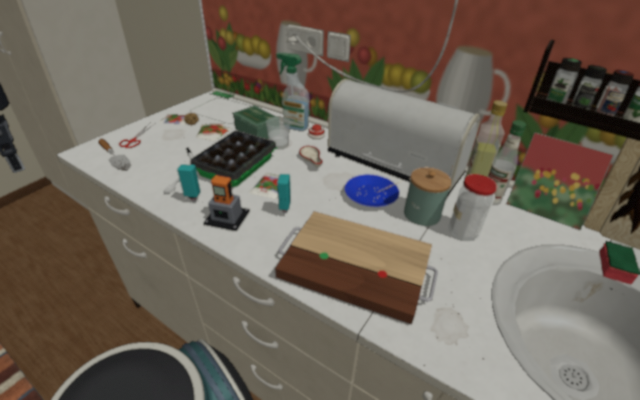

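View pics/t0.png

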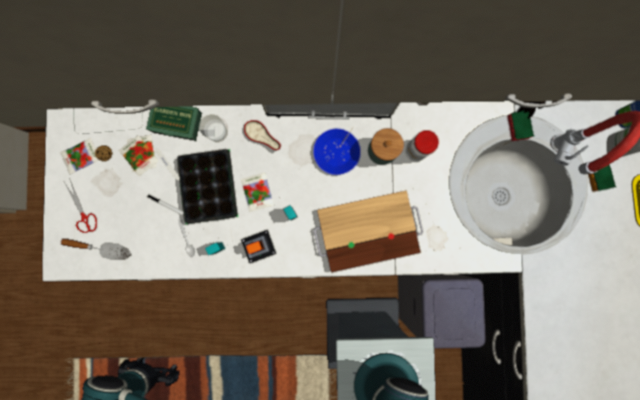

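```bash
python3 - <<'E'
from h import *
import pickle
s,t=pickle.load(open("p0.pkl","rb"))
save(s,"s0c.png",(160,150,320,250),5);save(t,"t0c.png",(190,180,310,270),6);save(t,"t0b.png",(300,190,440,295),5);save(s,"s0b.png",(260,200,440,330),4)
E
```

```text
(no output)
```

View pics/s0c.png

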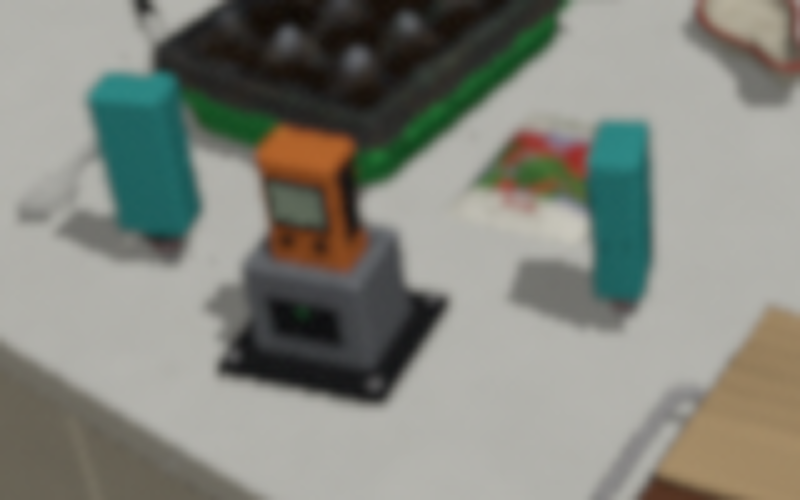

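View pics/t0c.png

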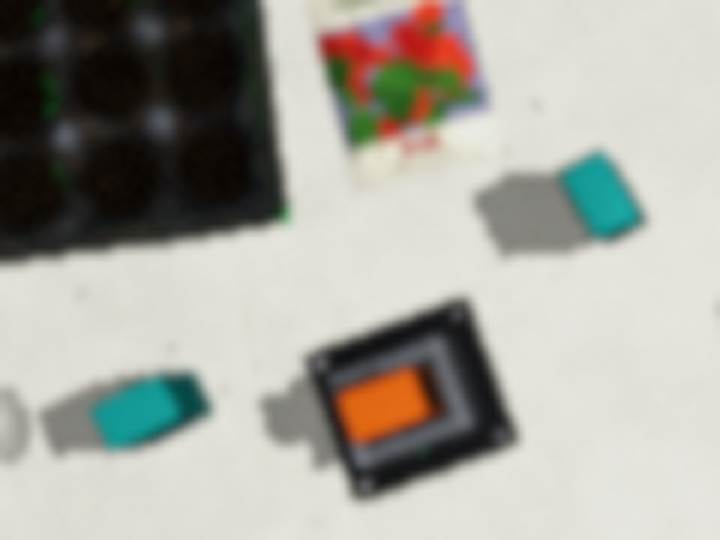

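View pics/t0b.png

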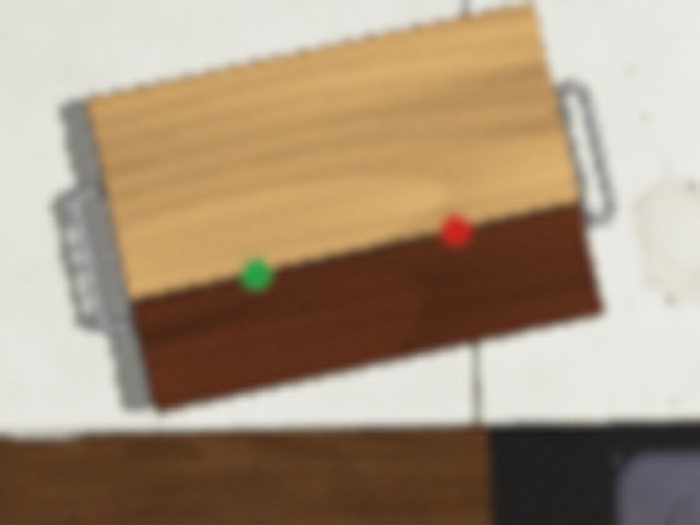

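View pics/s0b.png

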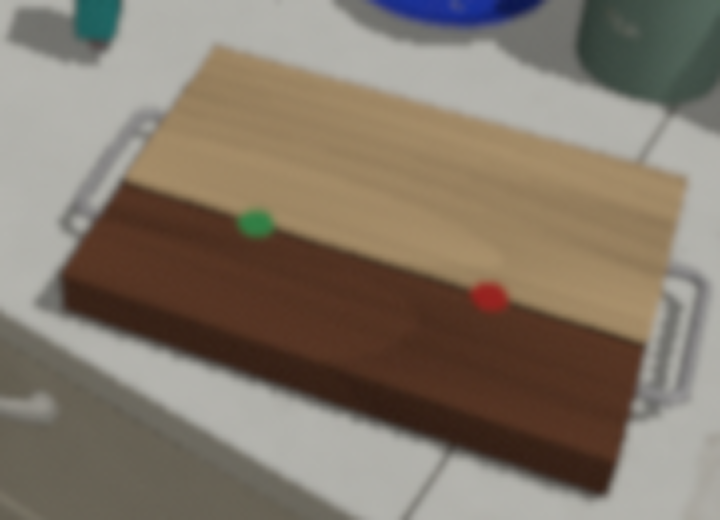

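```bash
cat >> h.py <<'E'
def cloud(pic,x0,y0,x1,y1):
    H=pic["image"].shape[0]; f=H/2/np.tan(np.radians(pic["fovy"])/2)
    K=np.array([[f,0,pic["cx"]],[0,f,pic["cy"]],[0,0,1.]])
    v,u=np.mgrid[y0:y1,x0:x1]; uv=np.stack([u.ravel(),v.ravel()],1).astype(float)
    p=cv2.undistortPoints(uv[:,None],K,np.array([pic["k1"],0,0,0,0.]))[:,0]
    D=pic["depth"][v.ravel(),u.ravel()]
    T=np.array(pic["world_from_camera"])
    P=np.c_[p[:,0]*D,-p[:,1]*D,-D]@T[:3,:3].T+T[:3,3]
    return uv,P,D,pic["image"][v.ravel(),u.ravel()].astype(int)
E
python3 - <<'E'
from h import *
import pickle
s,t=pickle.load(open("p0.pkl","rb"))
def hsvmask(c,lo,hi):
    h=cv2.cvtColor(c.astype(np.uint8)[None],cv2.COLOR_RGB2HSV)[0]
    return np.all((h>=lo)&(h<=hi),1)
for n,p,b in(("s",s,(190,160,260,240)),("t",t,(235,225,285,270))):
    uv,P,D,c=cloud(p,*b)
    m=hsvmask(c,(5,150,110),(20,255,255))&(D>0)
    Q=P[m]; print(n,m.sum(),"zmax",np.percentile(Q[:,2],[50,90,98]).round(3))
    top=Q[Q[:,2]>np.percentile(Q[:,2],95)-.006]
    r=cv2.minAreaRect((top[:,:2]*1000).astype(np.float32)); print(" top",len(top),top.mean(0).round(4),r)
    # cradle: everything above 0.005
    m2=(D>0)&(P[:,2]>0.05)&(P[:,2]<0.075)&~m
    r=cv2.minAreaRect((P[m2][:,:2]*1000).astype(np.float32)); print(" rim",m2.sum(),np.median(P[m2][:,2]),r)
    tb=(D>0)&(c.min(1)>190); print(" table z",np.median(P[tb][:,2]),tb.sum())
dots={}
for n,p,b in(("s",s,(270,210,435,320)),("t",t,(310,190,425,275))):
    uv,P,D,c=cloud(p,*b)
    for k,lo,hi in(("g",(45,100,70),(80,255,255)),("r",(0,200,140),(8,255,255)),("r2",(172,180,140),(180,255,255))):
        m=hsvmask(c,lo,hi)&(D>0)
        if m.sum()<3: continue
        ce=uv[m].mean(0); dots[n+k]=ce
        print(n,k,m.sum(),ce.round(1),"depth",np.median(P[m],0).round(4),"z.04",at_z(p,*ce,.04).round(4))
    
for k in "gr":
    print(k,tri(s,dots["s"+k],t,dots["t"+k]))
E
```

```text
s 228 zmax [0.121 0.125 0.126]
 top 119 [0.459  0.4054 0.1242] ((460.50531005859375, 407.3653259277344), (27.970685958862305, 41.3245849609375), 20.229001998901367)
 rim 774 0.05872291783224998 ((511.05230712890625, 481.3079833984375), (242.43453979492188, 197.72882080078125), 39.347537994384766)
 table z nan 0
t 139 zmax [0.122 0.127 0.129]
 top 86 [0.4613 0.4063 0.1243] ((461.4493103027344, 406.72979736328125), (26.44756317138672, 41.60411071777344), 20.713560104370117)
 rim 183 0.06256024177345143 ((461.17279052734375, 406.3599548339844), (51.890892028808594, 67.19322967529297), 19.339303970336914)
 table z -0.0006697688724639494 1267
s g 40 [323.5 255.6] depth [0.4606 0.1066 0.041 ] z.04 [0.4621 0.1067 0.04  ]
s r 9 [381.6 273.9] depth [ 0.4851 -0.0232  0.0421] z.04 [ 0.4877 -0.0226  0.04  ]
t g 26 [350.7 244.9] depth [0.4613 0.1043 0.0407] z.04 [0.4617 0.1049 0.04  ]
t r 21 [390.6 236.3] depth [ 0.4876 -0.0249  0.0421] z.04 [ 0.4868 -0.0251  0.04  ]
g (array([0.46137416, 0.10553697, 0.04132365]), np.float64(0.0012199744529883237))
r (array([ 0.4863952 , -0.02392889,  0.04205157]), np.float64(0.0017583237864870925))
  return _methods._mean(a, axis=axis, dtype=dtype,
  ret = ret.dtype.type(ret / rcount)
```

```bash
python3 - <<'E'
from h import *
import pickle
s,t=pickle.load(open("p0.pkl","rb"))
for n,p,us,vs,slope in(("t",t,range(332,414),244.9,None),("s",s,range(300,420),255.6,None)):
    g=cv2.cvtColor(p["image"],cv2.COLOR_RGB2GRAY).astype(float)
    pts=[]
    a,b={"t":((350.7,244.9),(390.6,236.3)),"s":((323.5,255.6),(381.6,273.9))}[n]
    for u in us:
        if min(abs(u-a[0]),abs(u-b[0]))<7: continue
        v=a[1]+(u-a[0])*(b[1]-a[1])/(b[0]-a[0])
        w=np.arange(int(v)-5,int(v)+7); col=g[w,u]; d=np.abs(np.diff(col)); 
        if d.max()<8: continue
        vv=(d*(w[:-1]+.5)).sum()/d.sum(); pts.append(at_z(p,u,vv,.0405))
    X=np.array(pts)[:,:2]; vx,vy,x0,y0=cv2.fitLine(X.astype(np.float32),cv2.DIST_HUBER,0,.001,.001).ravel()
    print(n,len(X),"dir deg",np.degrees(np.arctan2(vy,vx)),"x at y=.1053:",x0+vx/vy*(.1053-y0)," x at y=-.024:",x0+vx/vy*(-.024-y0), "ends y",X[:,1].min(),X[:,1].max())
st=read_state();Rt=R.from_rotvec(st["tcp_rot"]);print(Rt.as_matrix().round(3))
yaw=np.radians(110.3)
ty=np.array([np.cos(yaw),np.sin(yaw),0]);tz=np.array([0,0,-1.]);tx=np.cross(ty,tz)
G=R.from_matrix(np.stack([tx,ty,tz],1))
print("rot",(Rt.inv()*G).as_rotvec())
for z in(.207,.15,.091): print((Rt.inv().apply(np.array([.4612,.4066,z])-st["tool_pos"])*100).round(2))
E
```

```text
t 54 dir deg -78.82039 x at y=.1053: 0.4647989  x at y=-.024: 0.49035317 ends y -0.09822744844284839 0.16531395950278827
s 92 dir deg -78.77408 x at y=.1053: 0.46428454  x at y=-.024: 0.4899474 ends y -0.10011920792639958 0.1634514380329922
[[-0.975  0.223  0.   ]
 [ 0.223  0.975  0.   ]
 [-0.     0.    -1.   ]]
rot [ 1.44765913e-05  4.95800862e-05 -5.79076076e-01]
[-3.589e+01 -1.758e+01 -2.000e-02]
[-35.89 -17.58   5.68]
[-35.89 -17.58  11.58]
```

```bash
python3 - <<'E'
from h import *
import pickle
from scipy.ndimage import map_coordinates
s,t=pickle.load(open("p0.pkl","rb"))
for n,p,us in(("t",t,range(334,412)),("s",s,range(302,418))):
    g=cv2.cvtColor(p["image"],cv2.COLOR_RGB2GRAY).astype(float)
    a,b={"t":((350.7,244.9),(390.6,236.3)),"s":((323.5,255.6),(381.6,273.9))}[n]
    pts=[];prof=[]
    for u in us:
        if min(abs(u-a[0]),abs(u-b[0]))<8: continue
        v=a[1]+(u-a[0])*(b[1]-a[1])/(b[0]-a[0])
        w=v+np.arange(-6,6.01,.25); col=map_coordinates(g,[w,np.full(len(w),u)],order=1); prof.append(col)
        lv=(np.median(col[:10])+np.median(col[-10:]))/2
        i=np.where((col[:-1]>lv)&(col[1:]<=lv))[0]
        if len(i)==0: continue
        i=i[0]; vv=w[i]+.25*(col[i]-lv)/(col[i]-col[i+1]); pts.append(at_z(p,u,vv,.0405))
    print(np.mean(prof,0)[::4].round(0))
    X=np.array(pts)[:,:2]; vx,vy,x0,y0=cv2.fitLine(X.astype(np.float32),cv2.DIST_HUBER,0,.001,.001).ravel()
    print(n,len(X),np.degrees(np.arctan2(vy,vx)),"x@.1053",x0+vx/vy*(.1053-y0),"x@-.024",x0+vx/vy*(-.024-y0))
    # dots : unmix chroma
    I=p["image"].astype(float)
    for k,c in(("g",a),("r",b)):
        u0,v0=map(int,np.round(c)); v,u=np.mgrid[v0-9:v0+10,u0-11:u0+12]
        px=I[v,u]; e=(px[...,1]-px[...,0]) if k=="g" else (px[...,0]-1.6*px[...,1])
        # baseline per offset from line
        sl=(b[1]-a[1])/(b[0]-a[0]); off=(v-c[1])-(u-c[0])*sl
        ed=(abs(u-u0)>8); 
        base=np.zeros_like(e)
        for o in np.unique(np.round(off)):
            mm=np.round(off)==o
            if (mm&ed).any(): base[mm]=np.median(e[mm&ed])
        w=np.clip(e-base,0,None); w[w<.2*w.max()]=0
        cc=((w*u).sum()/w.sum(),(w*v).sum()/w.sum()); print(k,np.round(cc,2),at_z(p,*cc,.0405).round(4),w.sum()/w.max())
E
```

```text
[171. 170. 170. 166. 145. 106.  69.  56.  56.  55.  55.  55.  54.]
t 46 -78.71608 x@.1053 0.4648037 x@-.024 0.4906026
g [350.83 244.63] [0.4625 0.1044 0.0405] 26.151515151515152
r [390.76 235.53] [ 0.4892 -0.0255  0.0405] 24.618279569892476
[139. 139. 139. 136. 124. 100.  72.  59.  59.  58.  58.  57.  57.]
s 84 -78.72044 x@.1053 0.464334 x@-.024 0.4901227
g [323.52 255.5 ] [0.462  0.1065 0.0405] 41.78817733990148
r [382.11 273.39] [ 0.4891 -0.0231  0.0405] 40.95674486803519
```

Request:
play_rows:
  slide:
    - [-3,-1.5,0]
    - [-6,-3,0]
    - [-9,-4.4,0]
    - [-12,-5.9,0]
    - [-15,-7.3,0]
    - [-18,-8.8,0]
    - [-21,-10.3,0]
    - [-24,-11.8,0]
    - [-27,-13.2,0]
    - [-30,-14.7,0]
    - [-33,-16.1,0]
    - [-35.9,-17.6,0]
  delta_rot:
    - [0,0,-0.05]
    - [0,0,-0.1]
    - [0,0,-0.15]
    - [0,0,-0.2]
    - [0,0,-0.25]
    - [0,0,-0.3]
    - [0,0,-0.35]
    - [0,0,-0.4]
    - [0,0,-0.45]
    - [0,0,-0.5]
    - [0,0,-0.54]
    - [0,0,-0.579]
  hand: 1.0

```text
time: 2.2
tool_pos: [0.4625, 0.4053, 0.207]
tcp_rot: [-0.556, 3.091, 0.0]
wrist_force: [1.0, 0.3, 0.6]
width: 0.996
```

Request:
play_rows:
  slide:
    - [0.08,0.17,1]
    - [0.08,0.17,2.2]
    - [0.08,0.17,3.6]
    - [0.08,0.17,5.0]
    - [0.08,0.17,6.4]
    - [0.08,0.17,7.8]
    - [0.08,0.17,9.2]
    - [0.08,0.17,10.4]
    - [0.08,0.17,11.2]
    - [0.08,0.17,11.6]
    - [0.08,0.17,11.6]
    - [0.08,0.17,11.6]
  delta_rot:
    - [0,0,0]
    - [0,0,0]
    - [0,0,0]
    - [0,0,0]
    - [0,0,0]
    - [0,0,0]
    - [0,0,0]
    - [0,0,0]
    - [0,0,0]
    - [0,0,0]
    - [0,0,0]
    - [0,0,0]

```text
time: 3.2
tool_pos: [0.4615, 0.4069, 0.0912]
tcp_rot: [-0.556, 3.091, 0.001]
wrist_force: [-0.0, -0.0, -0.3]
width: 0.999
```

```bash
python3 - <<'E'
from h import *
s=read_camera("scene");save(s,"s1.png",(150,100,310,250),5);t=read_camera("top");save(t,"t1.png",(200,170,320,290),5)
st=read_state();print(st["tool_pos"],st["tcp_rot"],st["wrist_force"],R.from_rotvec(st["tcp_rot"]).as_matrix().round(4).tolist(),st["q"])
E
```

```text
[0.46196482 0.40722861 0.09207727] [-5.55878813e-01  3.08977429e+00  1.93965141e-03] [-0.54487889  0.36607432 -0.20522292] [[-0.9373, -0.3485, 0.002], [-0.3485, 0.9373, 0.0016], [-0.0024, 0.0008, -1.0]] [ 6.82055148e-01  2.45888336e-01  1.84812139e+00  1.57429243e-05
  1.04504912e+00 -1.24475903e+00]
```

View pics/s1.png

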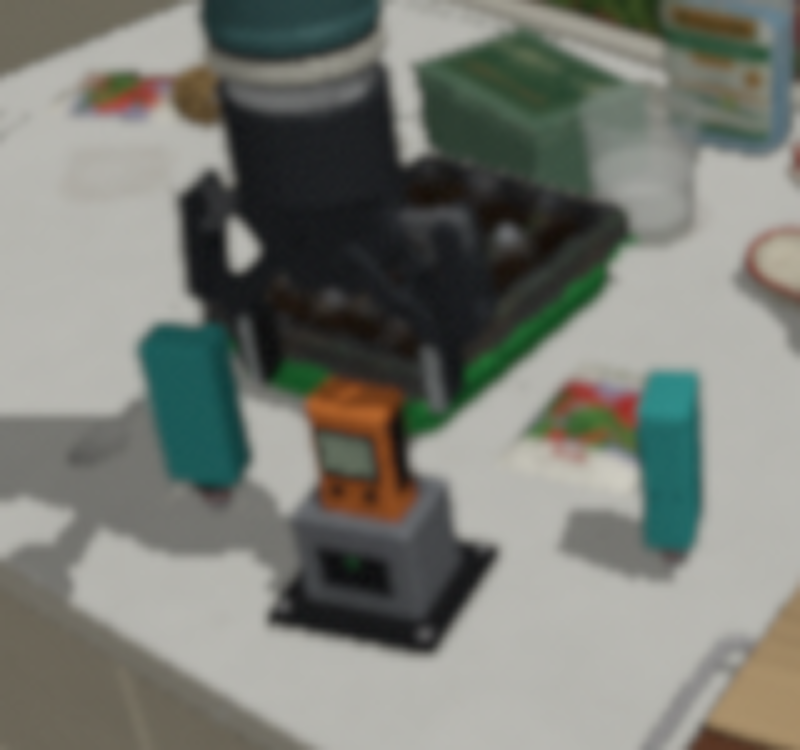

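```bash
cat >> h.py <<'E'
def proj(pic,P):
    H=pic["image"].shape[0]; f=H/2/np.tan(np.radians(pic["fovy"])/2)
    T=np.linalg.inv(np.array(pic["world_from_camera"])); c=T[:3,:3]@np.array(P)+T[:3,3]
    x=np.array([c[0],-c[1]])/-c[2]; x=x*(1+pic["k1"]*(x@x)); return x*f+[pic["cx"],pic["cy"]]
E
python3 - <<'E'
from h import *
s=read_camera("scene");save(s,"s2.png",(150,100,310,250),5);t=read_camera("top");save(t,"t2.png",(200,170,320,290),5)
st=read_state();print(st["time"],st["tool_pos"],st["wrist_force"])
for z in (.09,.1,.2): print(z,proj(s,[.4615,.407,z]),(proj(s,[.4615,.407,z])-[150,100])*5)
E
```

```text
3.4 [0.46191839 0.40716089 0.09213461] [-0.23914588 -0.3946085  -0.24009968]
0.09 [222.71080129 190.80925159] [363.55400645 454.04625793]
0.1 [222.13245577 187.5310118 ] [360.66227883 437.65505899]
0.2 [215.95377968 152.14966058] [329.76889838 260.74830291]
```

View pics/s2.png

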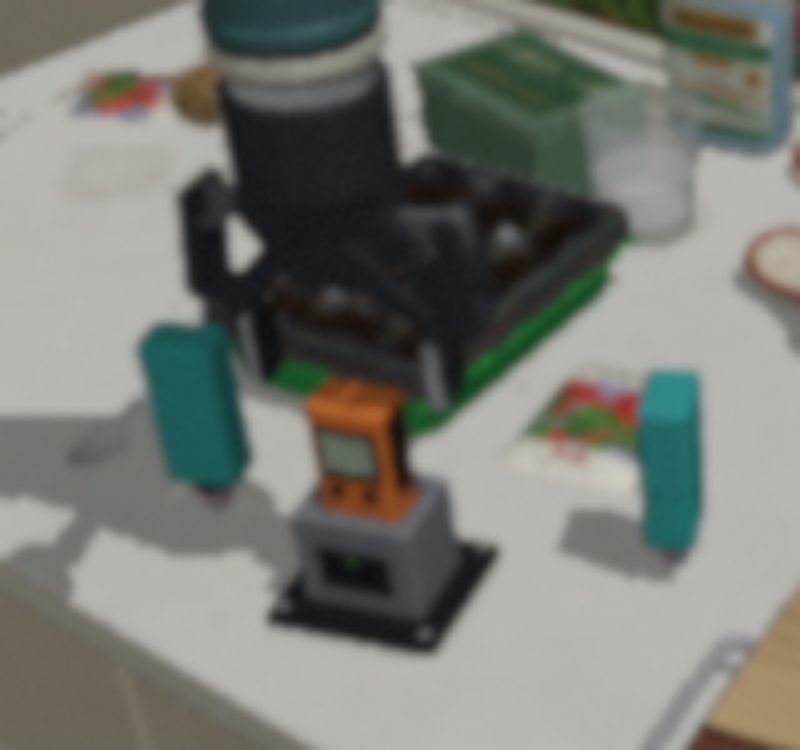

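View pics/t2.png

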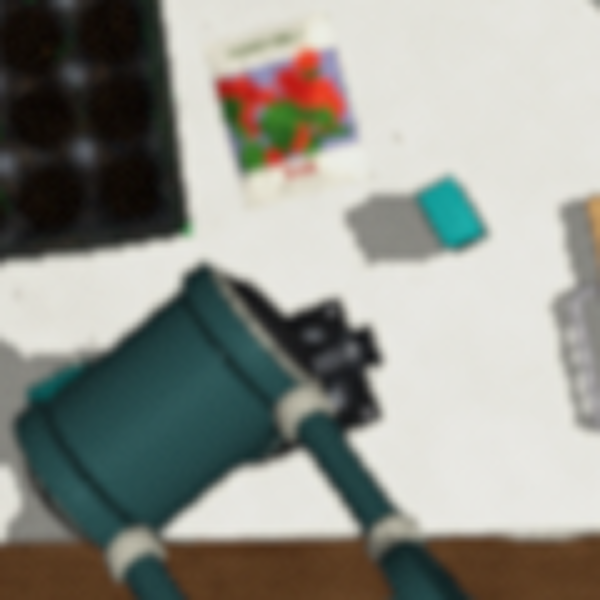

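```bash
python3 - <<'E'
from h import *
s=read_camera("scene")
Y=np.array([-.3485,.9373,0])
for sg in(-1,1):
  for z in(.085,.097,.13):
    print(sg,z,((proj(s,np.array([.4615,.407,z])+sg*.047*Y)-[150,100])*5).round())
uv,P,D,c=cloud(s,196,160,246,186)
for box in((200,166,206,176),(234,166,241,181)):
    m=(uv[:,0]>=box[0])&(uv[:,0]<box[2])&(uv[:,1]>=box[1])&(uv[:,1]<box[3])
    # nearest
    for i in np.where(m)[0][::7]: print(uv[i],P[i].round(3),c[i])
E
```

```text
-1 0.085 [453. 477.]
-1 0.097 [450. 457.]
-1 0.13 [442. 401.]
1 0.085 [279. 448.]
1 0.097 [275. 428.]
1 0.13 [264. 373.]
[200. 166.] [0.438 0.444 0.161] [52 54 54]
[201. 167.] [0.439 0.442 0.159] [32 33 33]
[202. 168.] [0.441 0.443 0.154] [21 21 22]
[203. 169.] [0.445 0.445 0.149] [14 14 15]
[204. 170.] [0.448 0.447 0.143] [16 16 16]
[205. 171.] [0.45  0.446 0.14 ] [17 22 18]
[200. 173.] [0.435 0.446 0.142] [77 83 80]
[201. 174.] [-0.01  -0.185  0.622] [72 76 74]
[202. 175.] [0.438 0.444 0.136] [56 63 57]
[234. 166.] [0.467 0.359 0.177] [29 28 30]
[234. 167.] [0.467 0.359 0.175] [30 29 29]
[234. 168.] [0.466 0.359 0.172] [43 42 41]
[234. 169.] [0.469 0.363 0.166] [56 57 56]
[234. 170.] [0.467 0.361 0.165] [64 65 65]
[234. 171.] [0.468 0.363 0.161] [63 65 64]
[234. 172.] [0.467 0.361 0.16 ] [62 64 63]
[234. 173.] [0.467 0.362 0.157] [64 66 66]
[234. 174.] [0.467 0.362 0.154] [65 67 67]
[234. 175.] [0.465 0.361 0.152] [63 64 63]
[234. 176.] [0.465 0.362 0.15 ] [58 59 59]
[234. 177.] [0.465 0.362 0.147] [57 57 56]
[234. 178.] [0.563 0.476 0.045] [54 56 53]
[234. 179.] [0.564 0.477 0.041] [51 65 52]
[234. 180.] [0.561 0.474 0.04 ] [45 83 51]
```

```bash
python3 - <<'E'
from h import *
import pickle
s,t=pickle.load(open("p0.pkl","rb"))
uv,P,D,c=cloud(s,0,70,25,190)
m=(D>0)&(np.hypot(P[:,0]-.15,P[:,1]-.658)<.12)
Q=P[m]; print(m.sum()); i=np.argsort(Q[:,2])[:15]; print(np.c_[uv[m][i],Q[i].round(3)])
s=read_camera("scene")
uv,P,D,c=cloud(s,190,120,250,200)
m=(D>0)&(c.max(1)<95)&(np.hypot(P[:,0]-.4615,P[:,1]-.407)<.08)&(P[:,2]>.07)
for sg in(1,-1):
    k=m&(((P-[.4615,.407,0])@[-.3485,.9373,0])*sg>.03)
    Q=P[k]; i=np.argsort(Q[:,2])[:12]; print(sg,np.c_[uv[k][i],Q[i].round(3)])
st=read_state(); print(st["time"],st["tool_pos"])
E
```

```text
888
[[1.60e+01 1.72e+02 1.35e-01 6.11e-01 2.45e-01]
 [2.00e+01 1.71e+02 1.41e-01 6.06e-01 2.45e-01]
 [1.90e+01 1.71e+02 1.39e-01 6.08e-01 2.45e-01]
 [1.70e+01 1.71e+02 1.37e-01 6.11e-01 2.46e-01]
 [2.10e+01 1.70e+02 1.43e-01 6.08e-01 2.46e-01]
 [2.20e+01 1.70e+02 1.44e-01 6.06e-01 2.46e-01]
 [2.40e+01 1.69e+02 1.48e-01 6.06e-01 2.46e-01]
 [2.20e+01 1.69e+02 1.46e-01 6.10e-01 2.46e-01]
 [1.40e+01 1.72e+02 1.32e-01 6.11e-01 2.46e-01]
 [1.50e+01 1.72e+02 1.33e-01 6.09e-01 2.46e-01]
 [1.80e+01 1.71e+02 1.38e-01 6.08e-01 2.46e-01]
 [1.40e+01 1.71e+02 1.33e-01 6.14e-01 2.47e-01]
 [2.00e+01 1.70e+02 1.42e-01 6.07e-01 2.47e-01]
 [2.10e+01 1.69e+02 1.44e-01 6.08e-01 2.47e-01]
 [2.40e+01 1.68e+02 1.49e-01 6.07e-01 2.48e-01]]
1 [[2.05e+02 1.74e+02 4.49e-01 4.47e-01 1.31e-01]
 [2.06e+02 1.73e+02 4.53e-01 4.47e-01 1.32e-01]
 [2.03e+02 1.76e+02 4.39e-01 4.43e-01 1.32e-01]
 [2.05e+02 1.73e+02 4.51e-01 4.49e-01 1.33e-01]
 [2.04e+02 1.75e+02 4.43e-01 4.44e-01 1.33e-01]
 [2.06e+02 1.72e+02 4.54e-01 4.49e-01 1.34e-01]
 [2.02e+02 1.76e+02 4.37e-01 4.43e-01 1.34e-01]
 [2.03e+02 1.75e+02 4.40e-01 4.43e-01 1.35e-01]
 [2.04e+02 1.74e+02 4.44e-01 4.43e-01 1.36e-01]
 [2.02e+02 1.75e+02 4.38e-01 4.43e-01 1.36e-01]
 [2.01e+02 1.75e+02 4.36e-01 4.45e-01 1.36e-01]
 [2.03e+02 1.74e+02 4.41e-01 4.44e-01 1.37e-01]]
-1 [[2.38e+02 1.82e+02 4.73e-01 3.60e-01 1.29e-01]
 [2.37e+02 1.82e+02 4.69e-01 3.59e-01 1.31e-01]
 [2.39e+02 1.80e+02 4.77e-01 3.60e-01 1.32e-01]
 [2.38e+02 1.81e+02 4.72e-01 3.58e-01 1.33e-01]
 [2.35e+02 1.81e+02 4.65e-01 3.61e-01 1.36e-01]
 [2.37e+02 1.81e+02 4.68e-01 3.57e-01 1.36e-01]
 [2.36e+02 1.81e+02 4.67e-01 3.59e-01 1.36e-01]
 [2.38e+02 1.80e+02 4.72e-01 3.58e-01 1.36e-01]
 [2.42e+02 1.77e+02 4.86e-01 3.58e-01 1.37e-01]
 [2.38e+02 1.79e+02 4.73e-01 3.59e-01 1.38e-01]
 [2.36e+02 1.80e+02 4.68e-01 3.60e-01 1.38e-01]
 [2.35e+02 1.80e+02 4.66e-01 3.61e-01 1.38e-01]]
3.5 [0.46166347 0.40698035 0.09184502]
```

Request:
play_rows:
  slide:
    - [0,0,0]
    - [0,0,0]
    - [0,0,0]
    - [0,0,0]
  delta_rot:
    - [0,0,0]
    - [0,0,0]
    - [0,0,0]
    - [0,0,0]
  hand: 0.65
  force: 40

```text
time: 3.83
tool_pos: [0.4617, 0.407, 0.092]
tcp_rot: [-0.556, 3.09, 0.002]
wrist_force: [-0.2, -0.3, -0.5]
width: 0.649
```

```bash
python3 - <<'E'
from h import *
s=read_camera("scene");save(s,"s3.png",(150,100,310,250),5)
uv,P,D,c=cloud(s,190,120,250,200)
m=(D>0)&(c.max(1)<95)&(np.hypot(P[:,0]-.4615,P[:,1]-.407)<.08)&(P[:,2]>.07)
for sg in(1,-1):
    k=m&(((P-[.4615,.407,0])@[-.3485,.9373,0])*sg>.023)
    Q=P[k]; i=np.argsort(Q[:,2])[:8]; print(sg,np.c_[uv[k][i],Q[i].round(3)])
st=read_state(); print(st["time"],st["tool_pos"],st["width"])
E
```

```text
1 [[2.12e+02 1.77e+02 4.59e-01 4.35e-01 1.22e-01]
 [2.11e+02 1.78e+02 4.53e-01 4.32e-01 1.23e-01]
 [2.12e+02 1.76e+02 4.60e-01 4.36e-01 1.24e-01]
 [2.10e+02 1.79e+02 4.48e-01 4.30e-01 1.24e-01]
 [2.09e+02 1.80e+02 4.43e-01 4.28e-01 1.24e-01]
 [2.09e+02 1.79e+02 4.45e-01 4.29e-01 1.26e-01]
 [2.10e+02 1.78e+02 4.48e-01 4.29e-01 1.27e-01]
 [2.11e+02 1.77e+02 4.52e-01 4.30e-01 1.27e-01]]
-1 [[2.33e+02 1.83e+02 4.70e-01 3.75e-01 1.21e-01]
 [2.32e+02 1.84e+02 4.65e-01 3.73e-01 1.22e-01]
 [2.30e+02 1.84e+02 4.61e-01 3.75e-01 1.24e-01]
 [2.31e+02 1.84e+02 4.62e-01 3.72e-01 1.25e-01]
 [2.30e+02 1.83e+02 4.61e-01 3.75e-01 1.27e-01]
 [2.32e+02 1.83e+02 4.64e-01 3.71e-01 1.27e-01]
 [2.33e+02 1.82e+02 4.68e-01 3.71e-01 1.27e-01]
 [2.31e+02 1.83e+02 4.61e-01 3.71e-01 1.28e-01]]
3.8833 [0.46170571 0.40696938 0.09187882] 0.6545084678004924
```

View pics/s3.png

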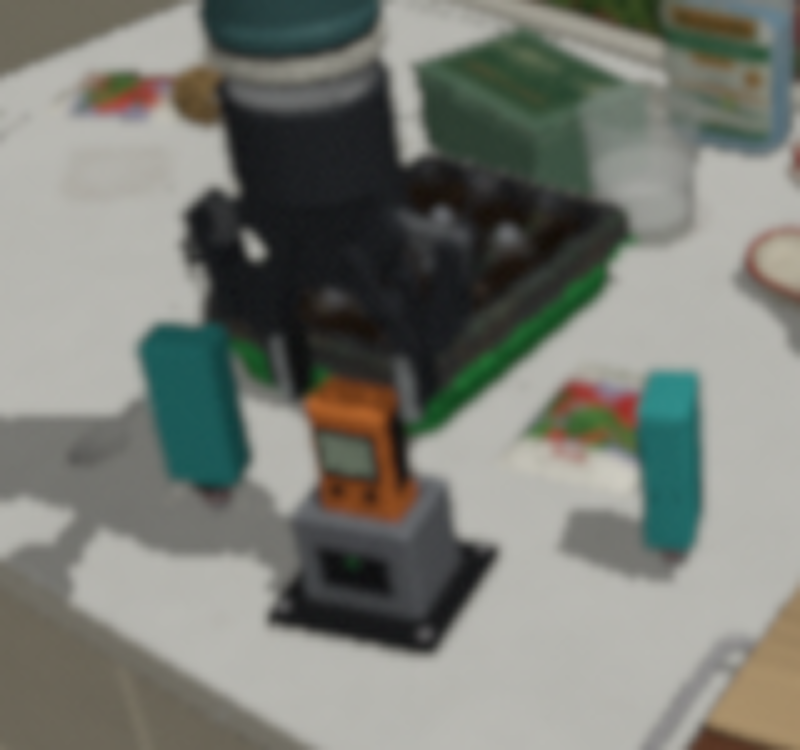

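Request:
play_rows:
  slide:
    - [0,0,0.2]
    - [0,0,0.6]
    - [0,0,1.1]
    - [0,0,1.7]
    - [0,0,2.3]
    - [0,0,2.8]
    - [0,0,3.2]
    - [0,0,3.5]
    - [0,0,3.5]
    - [0,0,3.5]
  delta_rot:
    - [0,0,0]
    - [0,0,0]
    - [0,0,0]
    - [0,0,0]
    - [0,0,0]
    - [0,0,0]
    - [0,0,0]
    - [0,0,0]
    - [0,0,0]
    - [0,0,0]
  hand: 0.75

```text
time: 4.72
tool_pos: [0.4617, 0.4069, 0.0566]
tcp_rot: [-0.556, 3.091, 0.001]
wrist_force: [0.5, 0.5, 0.1]
width: 0.751
```

```bash
python3 - <<'E'
from h import *
s=read_camera("scene");save(s,"s4.png",(150,100,310,250),5)
uv,P,D,c=cloud(s,190,150,255,210)
Y=np.array([-.3485,.9373,0]); 
m=(D>0)&(c.max(1)<95)&(c.max(1)-c.min(1)<15)&(np.hypot(P[:,0]-.4615,P[:,1]-.407)<.08)&(P[:,2]>.07)
for sg in(1,-1):
    k=m&(((P-[.4615,.407,0])@Y)*sg>.024)
    Q=P[k]; i=np.argsort(Q[:,2])[:8]; print(sg,np.c_[uv[k][i],Q[i].round(3),((Q[i]-[.4615,.407,0])@Y).round(3)])
st=read_state(); print(st["time"],st["tool_pos"],st["width"],st["wrist_force"],R.from_rotvec(st["tcp_rot"]).as_matrix()[:,2])
E
```

```text
1 [[2.11e+02 1.89e+02 4.48e-01 4.34e-01 9.20e-02 3.00e-02]
 [2.10e+02 1.89e+02 4.46e-01 4.34e-01 9.30e-02 3.10e-02]
 [2.10e+02 1.88e+02 4.46e-01 4.34e-01 9.60e-02 3.10e-02]
 [2.09e+02 1.89e+02 4.41e-01 4.33e-01 9.70e-02 3.10e-02]
 [2.10e+02 1.87e+02 4.46e-01 4.34e-01 9.90e-02 3.00e-02]
 [2.08e+02 1.88e+02 4.39e-01 4.33e-01 1.01e-01 3.20e-02]
 [2.09e+02 1.88e+02 4.40e-01 4.30e-01 1.01e-01 2.90e-02]
 [2.07e+02 1.87e+02 4.40e-01 4.37e-01 1.02e-01 3.60e-02]]
-1 [[ 2.36e+02  1.95e+02  4.68e-01  3.68e-01  9.00e-02 -3.90e-02]
 [ 2.34e+02  1.95e+02  4.65e-01  3.71e-01  9.00e-02 -3.40e-02]
 [ 2.33e+02  1.95e+02  4.62e-01  3.72e-01  9.20e-02 -3.30e-02]
 [ 2.35e+02  1.95e+02  4.64e-01  3.67e-01  9.20e-02 -3.80e-02]
 [ 2.36e+02  1.94e+02  4.68e-01  3.68e-01  9.30e-02 -3.90e-02]
 [ 2.33e+02  1.94e+02  4.63e-01  3.73e-01  9.40e-02 -3.30e-02]
 [ 2.34e+02  1.94e+02  4.63e-01  3.69e-01  9.60e-02 -3.60e-02]
 [ 2.37e+02  1.93e+02  4.70e-01  3.65e-01  9.60e-02 -4.20e-02]]
4.7667 [0.4618812  0.40712428 0.05699452] 0.7506982203041969 [ 0.53296526  0.23205634 -0.07946372] [ 0.0017787   0.0014511  -0.99999737]
```

View pics/s4.png

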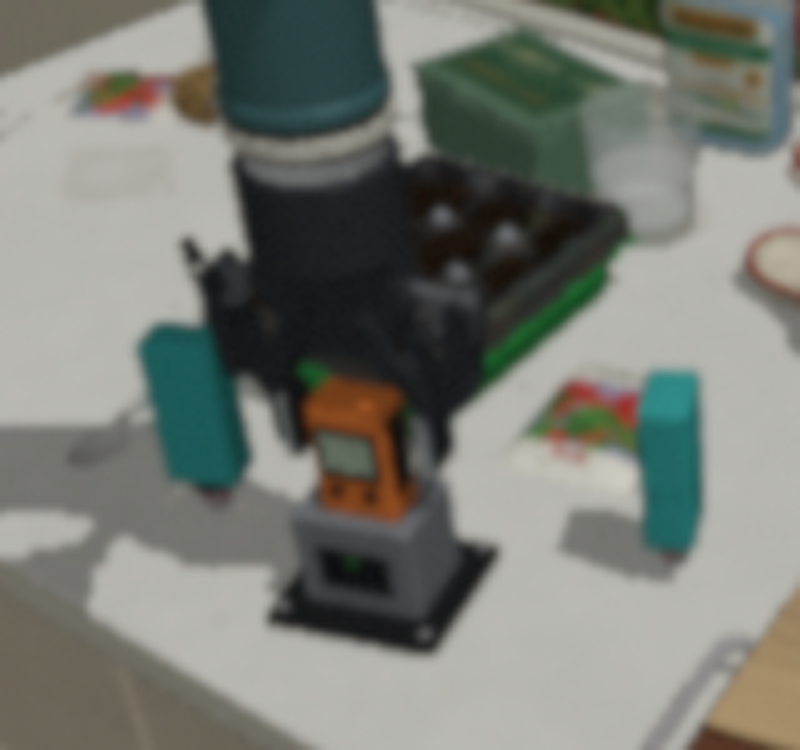

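Request:
play_rows:
  slide:
    - [0,0,0]
    - [0,0,0]
    - [0,0,0]
    - [0,0,0]
    - [0,0,0]
    - [0,0,0]
  delta_rot:
    - [0,0,0]
    - [0,0,0]
    - [0,0,0]
    - [0,0,0]
    - [0,0,0]
    - [0,0,0]
  hand: 0.0
  force: 45

```text
time: 5.27
tool_pos: [0.4622, 0.4076, 0.0576]
tcp_rot: [-0.556, 3.089, 0.003]
wrist_force: [0.4, 0.3, 2.3]
width: 0.486
```

```bash
python3 - <<'E'
from h import *
s=read_camera("scene");save(s,"s5.png",(150,100,310,250),5)
st=read_state(); print(st["time"],st["tool_pos"],st["tcp_rot"],st["width"],st["wrist_force"],R.from_rotvec(st["tcp_rot"]).as_matrix()[:,2])
E
```

```text
5.3167 [0.46223612 0.40760379 0.05759518] [-5.55733823e-01  3.08901424e+00  2.94734970e-03] 0.4887333263861548 [-1.35815638  1.78102857  2.89615741] [ 0.00260533  0.00237699 -0.99999378]
```

View pics/s5.png

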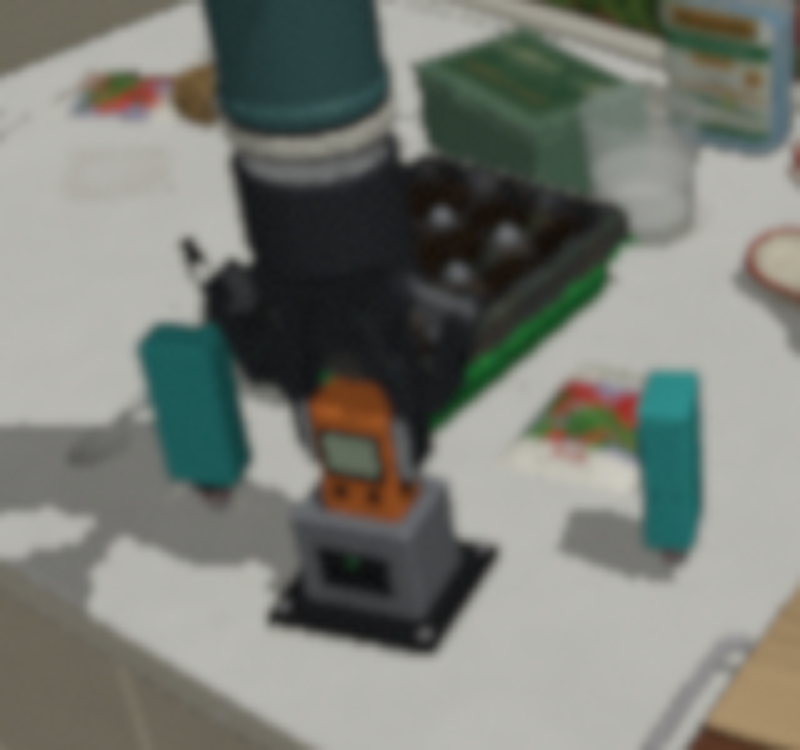

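Request:
play_rows:
  slide:
    - [0,0,-0.3]
    - [0,0,-0.8]
    - [0,0,-1.5]
    - [0,0,-2.3]
    - [0,0,-3.1]
    - [0,0,-3.9]
    - [0,0,-4.8]
    - [0,0,-5.7]
    - [0,0,-6.6]
    - [0,0,-7.4]
    - [0,0,-8.0]
    - [0,0,-8.0]
  delta_rot:
    - [0,0,0]
    - [0,0,0]
    - [0,0,0]
    - [0,0,0]
    - [0,0,0]
    - [0,0,0]
    - [0,0,0]
    - [0,0,0]
    - [0,0,0]
    - [0,0,0]
    - [0,0,0]
    - [0,0,0]

```text
time: 6.32
tool_pos: [0.463, 0.4082, 0.1398]
tcp_rot: [-0.555, 3.086, 0.005]
wrist_force: [-0.1, 0.3, -2.0]
width: 0.484
```

```bash
python3 - <<'E'
from h import *
s=read_camera("scene");save(s,"s6.png",(150,100,310,250),5)
st=read_state(); M=R.from_rotvec(st["tcp_rot"]).as_matrix();print(st["time"],st["tool_pos"],st["tcp_rot"],st["width"],st["wrist_force"],st["torque"],M[:,2])
# target: above green; level tool
yaw=np.arctan2(M[1,1],M[0,1]);print("yaw",np.degrees(yaw))
ty=np.array([np.cos(yaw),np.sin(yaw),0]);tz=np.array([0,0,-1.]);G=np.stack([np.cross(ty,tz),ty,tz],1)
print("rot",R.from_matrix(M.T@G).as_rotvec(), "slide",(M.T@(np.array([.464,.1055,.137])-st["tool_pos"])*100).round(2))
E
```

```text
6.3667 [0.46260481 0.40786513 0.1387883 ] [-0.55546696  3.08728813  0.00437   ] 0.48731006992013476 [ 0.30846474  0.08123676 -1.47823327] [-0.05632865  0.0404801  -0.00411391] [ 0.00416133  0.00357965 -0.99998493]
yaw 110.39942346751533
rot [ 1.90469229e-03  5.14811123e-03 -4.90279618e-06] slide [ 10.41 -28.39   0.07]
```

View pics/s6.png

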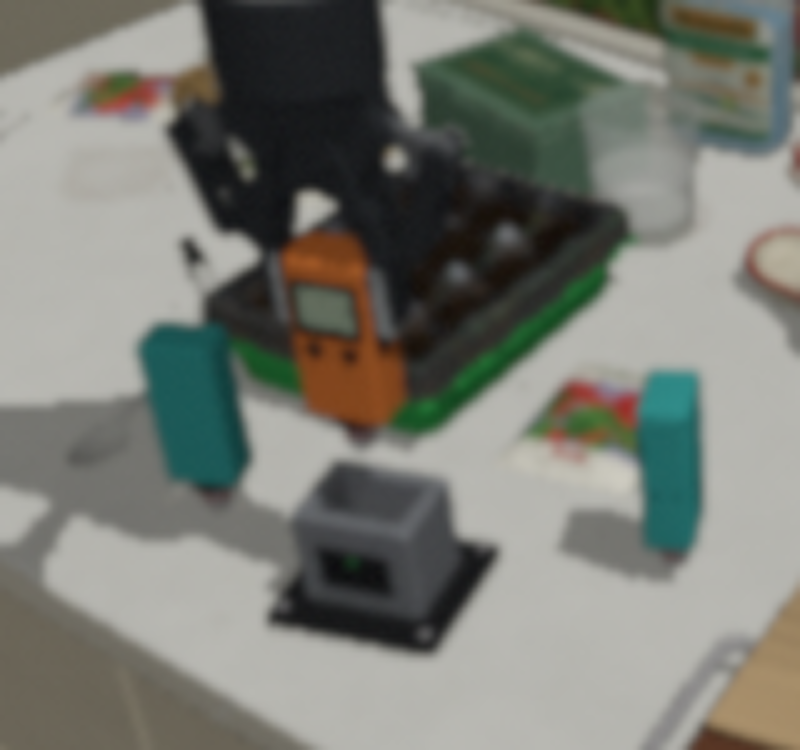

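Request:
play_rows:
  slide:
    - [0.5,-1.3,0]
    - [1.3,-3.6,0]
    - [2.3,-6.3,0]
    - [3.3,-9.0,0]
    - [4.3,-11.7,0]
    - [5.3,-14.5,0]
    - [6.3,-17.2,0]
    - [7.3,-19.9,0]
    - [8.3,-22.6,0]
    - [9.2,-25.2,0]
    - [10.0,-27.2,0.05]
    - [10.4,-28.4,0.07]
  delta_rot:
    - [0,0.002,0]
    - [0.001,0.003,0]
    - [0.001,0.004,0]
    - [0.002,0.005,0]
    - [0.002,0.005,0]
    - [0.002,0.005,0]
    - [0.002,0.005,0]
    - [0.002,0.005,0]
    - [0.002,0.005,0]
    - [0.002,0.005,0]
    - [0.002,0.005,0]
    - [0.002,0.005,0]

```text
time: 7.37
tool_pos: [0.4626, 0.1025, 0.1361]
tcp_rot: [0.553, -3.09, 0.002]
wrist_force: [-0.0, 0.4, -1.8]
width: 0.487
```

Request:
play_rows:
  slide:
    - [0,0,0]
    - [0,0,0]
    - [0,0,0]
  delta_rot:
    - [0,0,0]
    - [0,0,0]
    - [0,0,0]

```text
time: 7.62
tool_pos: [0.4621, 0.1026, 0.1356]
tcp_rot: [0.552, -3.09, 0.001]
wrist_force: [-0.1, -0.4, -1.5]
width: 0.484
```

```bash
python3 - <<'E'
from h import *
import pickle
s=read_camera("scene");save(s,"s7.png",(240,130,440,290),4);t=read_camera("top");save(t,"t7.png",(290,180,430,290),5)
pickle.dump((s,t),open("p7.pkl","wb"))
st=read_state(); M=R.from_rotvec(st["tcp_rot"]).as_matrix();print(st["time"],st["tool_pos"],st["tcp_rot"],st["width"],st["wrist_force"],st["torque"],M[:,2])
for k in ("meter","head_tip"):
    print(k,[(np.round(d["at"],1).tolist(),round(d["conf"],2)) for d in landmark_of(k,s)])
for dz in(0,-.048): print(proj(s,st["tool_pos"]+[0,0,dz]))
E
```

```text
7.7167 [0.46247666 0.10317668 0.13590742] [ 5.54732123e-01 -3.08992745e+00  1.16577475e-03] 0.4846686089581477 [-0.11755756  0.1626994  -1.19613142] [-0.00840756  0.02379961 -0.03440924] [-0.00209771 -0.00113116 -0.99999716]
meter [([325.4, 230.0], 0.88), ([189.2, 191.2], 0.71), ([286.4, 206.0], 0.68)]
head_tip [([325.2, 243.3], 0.57), ([324.0, 253.6], 0.47)]
[326.27018679 223.3479315 ]
[325.56300578 240.41242644]
```

View pics/s7.png

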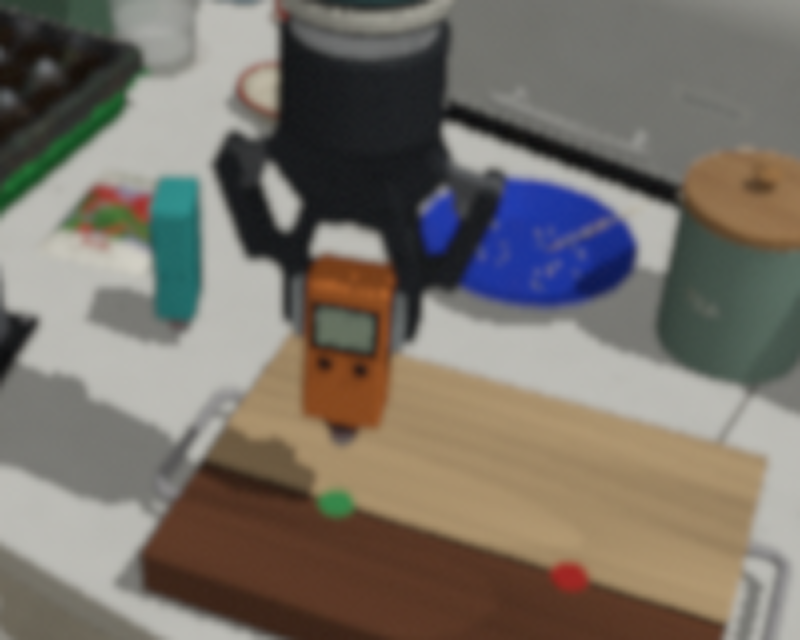

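View pics/t7.png

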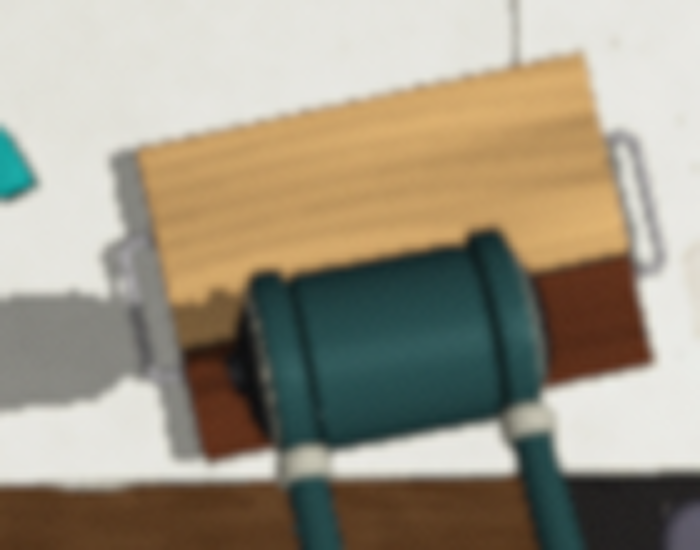

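```bash
python3 - <<'E'
from h import *
import pickle
s,t=pickle.load(open("p7.pkl","rb"))
uv,P,D,c=cloud(s,308,190,342,245)
h=cv2.cvtColor(c.astype(np.uint8)[None],cv2.COLOR_RGB2HSV)[0]
m=(h[:,0]>=5)&(h[:,0]<=20)&(h[:,1]>150)&(h[:,2]>90)&(D>0)
M=R.from_rotvec([.5545,-3.09,.001]).as_matrix(); O=np.array([.46235,.1028,.1358])
L=(P-O)@M  # tool coords
L=L[m]; print(len(L))
print("z range",np.percentile(L[:,2],[1,50,99]),"y range",np.percentile(L[:,1],[2,50,98]),"x",np.percentile(L[:,0],[2,50,98]))
f=L[(L[:,2]>-.04)&(L[:,2]<.02)]; 
A=np.c_[f[:,1:],np.ones(len(f))]; 
k=np.ones(len(f),bool)
for _ in range(6):
    co=np.linalg.lstsq(A[k],f[k,0],rcond=None)[0]; r=f[:,0]-A@co; k=abs(r)<.003
print("front x = a*y+b*z+c",co,k.sum(),r[k].std())
for z0 in(-.05,-.04,-.03,-.02,-.01,0,.01,.02):
    q=L[(L[:,2]>z0)&(L[:,2]<z0+.01)]
    if len(q): print(z0,len(q),q[:,1].min().round(4),q[:,1].max().round(4),np.median(q[:,0]).round(4))
E
```

```text
585
z range [-0.06839958 -0.02219917  0.0188569 ] y range [-0.02103369 -0.00289656  0.01775977] x [-0.0044302   0.01466418  0.01695642]
front x = a*y+b*z+c [ 0.01798778 -0.00182927  0.01513266] 332 0.0010470995106906058
-0.05 8 -0.0206 -0.0172 0.0149
-0.04 10 -0.0211 -0.017 0.0144
-0.03 51 -0.0214 0.0166 0.0152
-0.02 72 -0.0213 0.0186 0.0152
-0.01 76 -0.0208 0.0184 0.015
0 71 -0.0208 0.0184 0.0152
0.01 63 -0.0195 0.0181 0.0152
0.02 1 -0.0051 -0.0051 0.0142
```

Request:
play_rows:
  slide:
    - [-0.1,0.05,0.3]
    - [-0.2,0.1,0.8]
    - [-0.3,0.15,1.4]
    - [-0.34,0.19,2.0]
    - [-0.34,0.19,2.7]
    - [-0.34,0.19,3.3]
    - [-0.34,0.19,3.8]
    - [-0.34,0.19,4.2]
    - [-0.34,0.19,4.5]
    - [-0.34,0.19,4.5]
    - [-0.34,0.19,4.5]
  delta_rot:
    - [0,-0.001,0]
    - [-0.001,-0.002,0]
    - [-0.001,-0.002,0]
    - [-0.001,-0.002,0]
    - [-0.001,-0.002,0]
    - [-0.001,-0.002,0]
    - [-0.001,-0.002,0]
    - [-0.001,-0.002,0]
    - [-0.001,-0.002,0]
    - [-0.001,-0.002,0]
    - [-0.001,-0.002,0]

```text
time: 8.73
tool_pos: [0.465, 0.1061, 0.0909]
tcp_rot: [0.555, -3.092, -0.001]
wrist_force: [0.2, -0.2, -0.8]
width: 0.488
```

```bash
cat > st.py <<'E'
from h import *
import sys
s=read_camera("scene");save(s,sys.argv[1],(290,180,420,300),6)
W=[]
for _ in range(2):
    st=read_state();W.append(st)
    if _==0: read_camera("top")
M=R.from_rotvec(st["tcp_rot"]).as_matrix()
for w in W: print(round(w["time"],2),w["tool_pos"].round(4),w["wrist_force"].round(2),w["torque"].round(3),R.from_rotvec(w["tcp_rot"]).as_matrix()[:2,2].round(4),round(w["width"],3))
yaw=np.arctan2(M[1,1],M[0,1]);ty=np.array([np.cos(yaw),np.sin(yaw),0]);tz=np.array([0,0,-1.]);G=np.stack([np.cross(ty,tz),ty,tz],1)
p=np.mean([w["tool_pos"] for w in W],0)
print("level",R.from_matrix(M.T@G).as_rotvec().round(4),"toG",(M.T@(np.array([.4648,.1058,.082])-p)*100).round(2),"toR",(M.T@(np.array([.4908,-.0237,.082])-p)*100).round(2))
E
python3 st.py s8.png
```

```text
8.78 [0.4652 0.1062 0.0912] [-0.75 -0.55 -1.32] [-0.017  0.019 -0.019] [-0.0001  0.0004] 0.487
8.83 [0.4654 0.1063 0.0914] [ 0.38  0.32 -2.06] [ 0.017 -0.016  0.   ] [0.0003 0.0005] 0.487
level [ 0.0004  0.0005 -0.    ] toG [ 0.06 -0.02  0.93] toR [  2.14 -13.07   0.92]
```

View pics/s8.png

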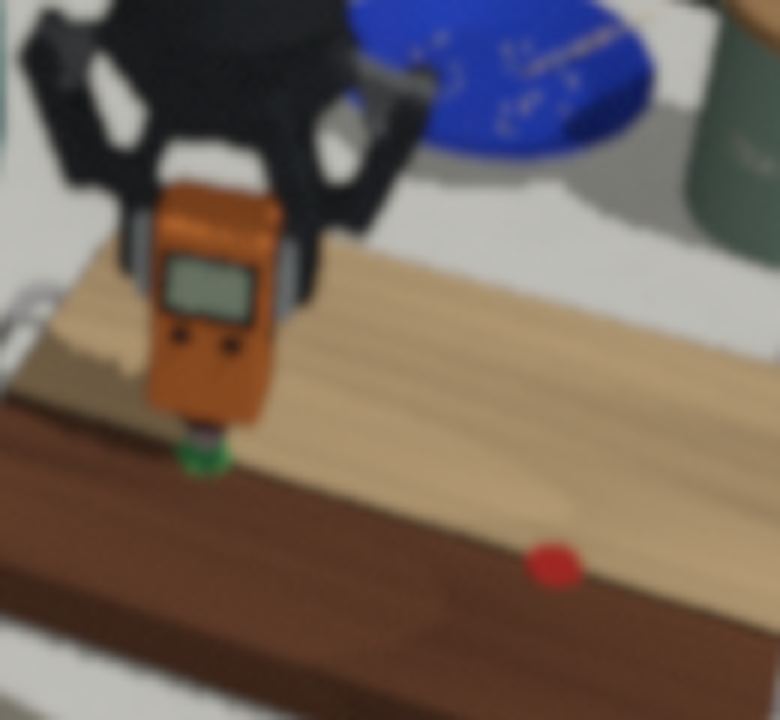

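Request:
play_rows:
  slide:
    - [0.02,0,0.1]
    - [0.04,0,0.2]
    - [0.06,-0.02,0.35]
    - [0.06,-0.02,0.5]
    - [0.06,-0.02,0.65]
    - [0.06,-0.02,0.8]
    - [0.06,-0.02,0.9]
    - [0.06,-0.02,0.93]
    - [0.06,-0.02,0.93]
    - [0.06,-0.02,0.93]
  delta_rot:
    - [0,0,0]
    - [0,0,0]
    - [0,0,0]
    - [0,0,0]
    - [0,0,0]
    - [0,0,0]
    - [0,0,0]
    - [0,0,0]
    - [0,0,0]
    - [0,0,0]

```text
time: 9.67
tool_pos: [0.4651, 0.1059, 0.0822]
tcp_rot: [-0.556, 3.091, 0.001]
wrist_force: [-0.9, 0.1, 0.9]
width: 0.485
```

```bash
python3 st.py s9.png; python3 st.py s9b.png
```

```text
9.72 [0.4651 0.1059 0.0823] [-0.31 -0.48  1.13] [0.037 0.06  0.015] [0.0007 0.0006] 0.488
9.77 [0.4651 0.1059 0.0822] [ 0.06  0.81 -0.27] [0.074 0.01  0.015] [0.0006 0.0006] 0.487
level [ 0.0004  0.0008 -0.    ] toG [0.03 0.   0.02] toR [  2.1  -13.04   0.02]
9.82 [0.4651 0.1059 0.0822] [0.83 0.82 0.65] [ 0.018 -0.016 -0.002] [0.0006 0.0006] 0.487
9.87 [0.4651 0.1059 0.0822] [-0.08  1.18  0.97] [ 0.046  0.044 -0.013] [0.0006 0.0006] 0.482
level [ 0.0004  0.0008 -0.    ] toG [0.03 0.   0.02] toR [  2.1  -13.04   0.02]
```

View pics/s9.png

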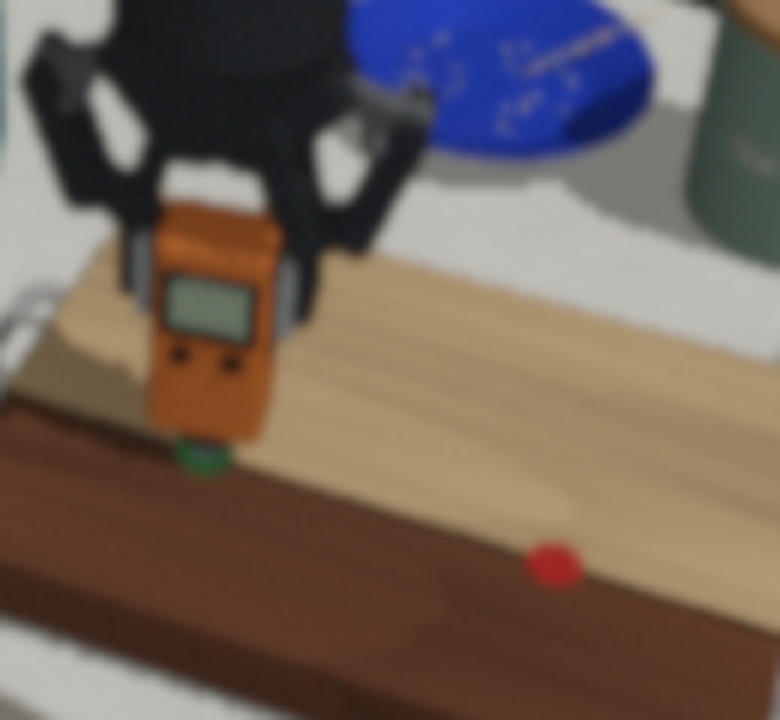

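```bash
python3 - <<'E'
from h import *
W=[];
for _ in range(16):
    read_camera("top"); st=read_state(); W.append(np.r_[st["wrist_force"],st["tool_pos"],st["torque"]])
W=np.array(W);print(W.mean(0).round(4),W.std(0).round(4),st["time"])
uv,P,D,c=cloud(read_camera("scene"),312,200,345,262)
h=cv2.cvtColor(c.astype(np.uint8)[None],cv2.COLOR_RGB2HSV)[0]
m=(h[:,0]>=5)&(h[:,0]<=20)&(h[:,1]>150)&(h[:,2]>90)&(D>0)
Q=P[m];print("orange z",np.percentile(Q[:,2],[0,1,2,97,99,100]).round(4), np.median(Q[Q[:,2]>np.percentile(Q[:,2],99)-.006],0))
E
```

```text
[ 3.476e-01  1.413e-01  9.429e-01  4.650e-01  1.059e-01  8.210e-02
  7.160e-02 -3.990e-02 -1.000e-04] [0.3876 0.5564 0.7379 0.     0.     0.     0.0384 0.0362 0.0265] 10.6667
orange z [0.0623 0.0635 0.0647 0.1504 0.1508 0.165 ] [0.45942575 0.10174578 0.14882135]
```

Request:
play_rows:
  slide:
    - [0.02,-0.1,0]
    - [0.05,-0.3,0]
    - [0.08,-0.5,0]
    - [0.12,-0.74,0]
    - [0.16,-0.99,0]
    - [0.2,-1.23,0]
    - [0.24,-1.48,0]
    - [0.28,-1.73,0]
    - [0.32,-1.97,0]
    - [0.36,-2.22,0]
    - [0.4,-2.47,0]
    - [0.44,-2.71,0]
  delta_rot:
    - [0,0.001,0]
    - [0,0.001,0]
    - [0,0.001,0]
    - [0,0.001,0]
    - [0,0.001,0]
    - [0,0.001,0]
    - [0,0.001,0]
    - [0,0.001,0]
    - [0,0.001,0]
    - [0,0.001,0]
    - [0,0.001,0]
    - [0,0.001,0]

```text
time: 11.72
tool_pos: [0.4703, 0.0786, 0.0821]
tcp_rot: [0.556, -3.092, -0.0]
wrist_force: [-0.7, 1.0, 0.9]
width: 0.486
```

```bash
python3 - <<'E'
from h import *
st=read_state();M=R.from_rotvec(st["tcp_rot"]).as_matrix();p=st["tool_pos"]
print(st["time"],p,st["wrist_force"],M[:2,2],st["joint_vel"].round(3),(M.T@(np.array([.4908,-.0237,.082])-p)*100).round(2))
E
```

```text
11.7167 [0.47032853 0.07864781 0.08208181] [-0.71921434  0.99021217  0.87490934] [-0.00051306  0.00020745] [-0.061  0.001 -0.     0.001  0.001 -0.059] [ 1.640e+00 -1.031e+01  1.000e-02]
```

Request:
play_rows:
  slide:
    - [0.04,-0.25,0]
    - [0.08,-0.49,0]
    - [0.12,-0.74,0]
    - [0.16,-0.99,0]
    - [0.2,-1.23,0]
    - [0.24,-1.48,0]
    - [0.28,-1.73,0]
    - [0.31,-1.98,0]
    - [0.35,-2.22,0]
    - [0.39,-2.47,0]
    - [0.43,-2.72,0]
    - [0.47,-2.96,0]
  delta_rot:
    - [0,0,0]
    - [0,0,0]
    - [0,0,0]
    - [0,0,0]
    - [0,0,0]
    - [0,0,0]
    - [0,0,0]
    - [0,0,0]
    - [0,0,0]
    - [0,0,0]
    - [0,0,0]
    - [0,0,0]

```text
time: 12.72
tool_pos: [0.4763, 0.049, 0.0821]
tcp_rot: [0.556, -3.092, -0.0]
wrist_force: [-0.6, 2.2, 1.7]
width: 0.491
```

```bash
cat > q.py <<'E'
from h import *
st=read_state();M=R.from_rotvec(st["tcp_rot"]).as_matrix();p=st["tool_pos"]
print(st["time"],p,st["wrist_force"],M[:2,2],st["joint_vel"].round(3),(M.T@(np.array([.4908,-.0237,.082])-p)*100).round(2))
E
python3 q.py
```

```text
12.7167 [0.476286   0.04900156 0.08208863] [-0.59704137  2.23328892  1.72840345] [-0.00048235  0.00017019] [-0.06   0.005 -0.004 -0.     0.001 -0.059] [ 1.17 -7.32  0.01]
```

Request:
play_rows:
  slide:
    - [0.04,-0.25,0]
    - [0.08,-0.49,0]
    - [0.12,-0.74,0]
    - [0.16,-0.99,0]
    - [0.2,-1.23,0]
    - [0.24,-1.48,0]
    - [0.28,-1.73,0]
    - [0.31,-1.98,0]
    - [0.35,-2.22,0]
    - [0.39,-2.47,0]
    - [0.43,-2.72,0]
    - [0.47,-2.96,0]
  delta_rot:
    - [0,0,0]
    - [0,0,0]
    - [0,0,0]
    - [0,0,0]
    - [0,0,0]
    - [0,0,0]
    - [0,0,0]
    - [0,0,0]
    - [0,0,0]
    - [0,0,0]
    - [0,0,0]
    - [0,0,0]

```text
time: 13.72
tool_pos: [0.4822, 0.0194, 0.0821]
tcp_rot: [0.556, -3.092, -0.0]
wrist_force: [-0.9, 1.6, 0.8]
width: 0.489
```

```bash
python3 q.py
```

```text
13.7167 [0.48221546 0.01936977 0.08205126] [-0.90822286  1.63269846  0.83731014] [-0.00051987  0.00017942] [-0.059  0.008 -0.009 -0.     0.001 -0.058] [ 0.69 -4.34  0.  ]
```

Request:
play_rows:
  slide:
    - [0.04,-0.25,0]
    - [0.08,-0.49,0]
    - [0.12,-0.74,0]
    - [0.16,-0.99,0]
    - [0.2,-1.23,0]
    - [0.24,-1.48,0]
    - [0.28,-1.73,0]
    - [0.31,-1.98,0]
    - [0.35,-2.22,0]
    - [0.39,-2.47,0]
    - [0.43,-2.72,0]
    - [0.47,-2.96,0]
  delta_rot:
    - [0,0,0]
    - [0,0,0]
    - [0,0,0]
    - [0,0,0]
    - [0,0,0]
    - [0,0,0]
    - [0,0,0]
    - [0,0,0]
    - [0,0,0]
    - [0,0,0]
    - [0,0,0]
    - [0,0,0]

```text
time: 14.72
tool_pos: [0.4882, -0.0103, 0.082]
tcp_rot: [0.556, -3.092, -0.0]
wrist_force: [0.4, 0.9, 0.7]
width: 0.49
```

```bash
python3 q.py; python3 - <<'E'
from h import *
s=read_camera("scene");save(s,"s10.png",(330,210,430,310),7)
E
```

```text
14.7167 [ 0.48815931 -0.01026898  0.08204764] [0.43579963 0.94902651 0.67600429] [-0.0005106   0.00015792] [-0.058  0.011 -0.013 -0.    -0.001 -0.058] [ 0.22 -1.35  0.  ]
```

View pics/s10.png

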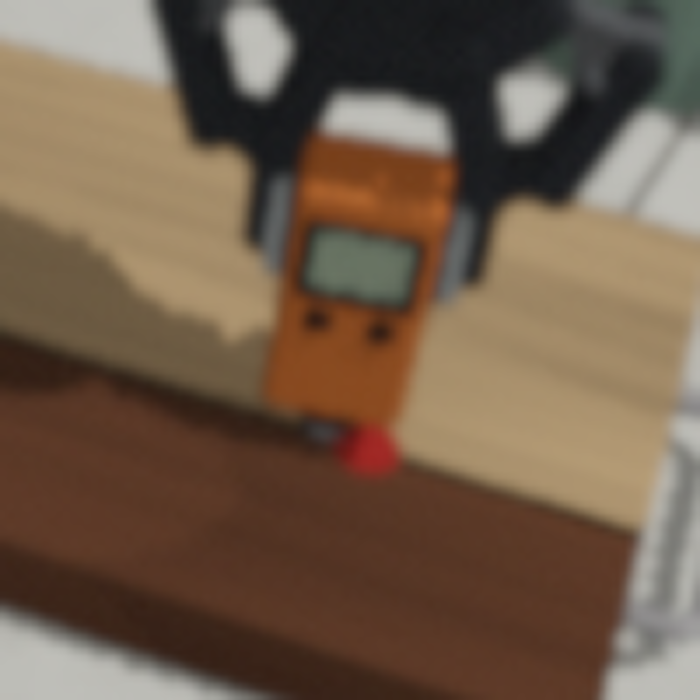

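```bash
python3 - <<'E'
from h import *
s=read_camera("scene");st=read_state();p=st["tool_pos"];print(st["time"],p)
M=R.from_rotvec(st["tcp_rot"]).as_matrix()
c=p+M[:,0]*.0011
for z in(.058,.148):
  for y in(-.021,.021): 
    q=c+M[:,0]*.014+M[:,1]*y; q[2]=z; print(z,y,((proj(s,q)-[330,210])*7).round())
q=c.copy();q[2]=.041;print("tip",((proj(s,q)-[330,210])*7).round(), "dot", ((proj(s,[.4898,-.0243,.0405])-[330,210])*7).round())
uv,P,D,cc=cloud(s,365,225,400,275)
h=cv2.cvtColor(cc.astype(np.uint8)[None],cv2.COLOR_RGB2HSV)[0]
m=(h[:,0]>=5)&(h[:,0]<=20)&(h[:,1]>150)&(h[:,2]>90)&(D>0)
L=((P-p)@M)[m]; k=L[:,0]>.008
for _ in range(5):
    A=np.c_[L[:,1:],np.ones(len(L))]; co=np.linalg.lstsq(A[k],L[k,0],rcond=None)[0]; k=abs(L[:,0]-A@co)<.003
print(co,k.sum())
for z0 in(-.05,-.04,-.03,-.02,-.01,0,.01):
    q=L[k&(L[:,2]>z0)&(L[:,2]<z0+.01)]
    if len(q): print(z0,len(q),q[:,1].min().round(4),q[:,1].max().round(4),np.median(q[:,0]).round(4))
E
```

```text
14.8167 [ 0.48840709 -0.01089467  0.08213459]
0.058 -0.021 [400. 439.]
0.058 0.021 [258. 413.]
0.148 -0.021 [446. 217.]
0.148 0.021 [291. 190.]
tip [327. 429.] dot [369. 444.]
[0.00256888 0.00650767 0.01390663] 449
-0.05 11 -0.0209 0.0185 0.0133
-0.04 12 -0.02 0.0193 0.013
-0.03 42 -0.0196 0.0184 0.014
-0.02 58 -0.0192 0.0192 0.0137
-0.01 71 -0.0189 0.02 0.0139
0 67 -0.0184 0.0208 0.0141
0.01 56 -0.0173 0.0201 0.0139
```

Request:
play_rows:
  slide:
    - [0.04,-0.23,0]
    - [0.08,-0.48,0]
    - [0.12,-0.73,0]
    - [0.16,-0.97,0]
    - [0.19,-1.18,0]
    - [0.21,-1.32,0]
    - [0.22,-1.38,0]
    - [0.22,-1.38,0]
    - [0.22,-1.38,0]
  delta_rot:
    - [0,0,0]
    - [0,0,0]
    - [0,0,0]
    - [0,0,0]
    - [0,0,0]
    - [0,0,0]
    - [0,0,0]
    - [0,0,0]
    - [0,0,0]

```text
time: 15.57
tool_pos: [0.4912, -0.0249, 0.0822]
tcp_rot: [0.556, -3.092, 0.002]
wrist_force: [-0.0, -0.8, 1.0]
width: 0.493
```

```bash
python3 q.py; python3 - <<'E'
from h import *
s=read_camera("scene");save(s,"s11.png",(350,210,430,290),8)
W=[]
for _ in range(10):
    read_camera("top"); W.append(read_state()["wrist_force"])
print(np.mean(W,0),np.std(W,0))
st=read_state();p=st["tool_pos"];M=R.from_rotvec(st["tcp_rot"]).as_matrix()
c=p+M[:,0]*.0011
q=c.copy();q[2]=.041;print("tip",((proj(s,q)-[350,210])*8).round(), "dot", ((proj(s,[.4898,-.0243,.0405])-[350,210])*8).round())
uv,P,D,cc=cloud(s,365,225,410,285)
h=cv2.cvtColor(cc.astype(np.uint8)[None],cv2.COLOR_RGB2HSV)[0]
m=(h[:,0]>=5)&(h[:,0]<=20)&(h[:,1]>150)&(h[:,2]>90)&(D>0)
L=((P-p)@M)[m]; k=L[:,0]>.008
for _ in range(5):
    A=np.c_[L[:,1:],np.ones(len(L))]; co=np.linalg.lstsq(A[k],L[k,0],rcond=None)[0]; k=abs(L[:,0]-A@co)<.003
print(co,k.sum())
for z0 in(-.05,-.04,-.03,-.02,-.01,0,.01):
    q=L[k&(L[:,2]>z0)&(L[:,2]<z0+.01)]
    if len(q): print(z0,len(q),q[:,1].min().round(4),q[:,1].max().round(4),np.median(q[:,0]).round(4))
E
```

```text
15.5667 [ 0.49124311 -0.02489518  0.08216398] [-0.03377332 -0.77436384  1.01430311] [ 7.88348790e-05 -1.58667903e-03] [ 0.001 -0.002 -0.001 -0.001 -0.001 -0.001] [-0.    0.13  0.02]
[ 0.29949526 -0.88285676  0.67008461] [0.50908191 0.42876796 0.45121066]
tip [266. 507.] dot [262. 507.]
[-0.00121918  0.00957827  0.01376273] 479
-0.05 12 -0.0207 0.0186 0.0139
-0.04 15 -0.0206 0.0189 0.0135
-0.03 41 -0.0194 0.0192 0.0138
-0.02 60 -0.0192 0.0199 0.0135
-0.01 72 -0.0191 0.0195 0.014
0 67 -0.0188 0.0208 0.0135
0.01 58 -0.0176 0.0195 0.0139
```

View pics/s11.png

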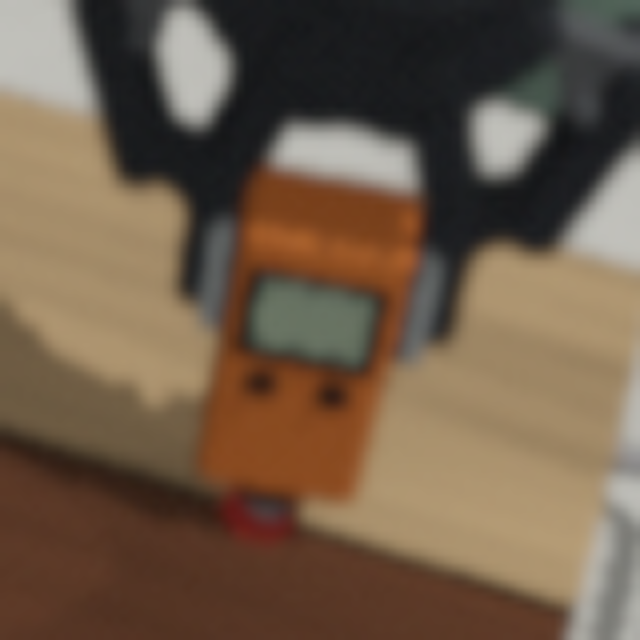

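Request:
play_rows:
  slide:
    - [0,0,0.02]
    - [0,0,0.05]
    - [0,0,0.05]
    - [0,0,0.05]
    - [0,0,0.05]
    - [0,0,0.05]
    - [0,0,0.05]
    - [0,0,0.05]
    - [0,0,0.05]
    - [0,0,0.05]
    - [0,0,0.05]
    - [0,0,0.05]
  delta_rot:
    - [0,0,0]
    - [0,0,0]
    - [0,0,0]
    - [0,0,0]
    - [0,0,0]
    - [0,0,0]
    - [0,0,0]
    - [0,0,0]
    - [0,0,0]
    - [0,0,0]
    - [0,0,0]
    - [0,0,0]

```text
time: 17.12
tool_pos: [0.4912, -0.0248, 0.0817]
tcp_rot: [0.556, -3.092, 0.002]
wrist_force: [-0.7, -1.6, 1.0]
width: 0.49
```

Request:
play_rows:
  slide:
    - [0,0,0]
    - [0,0,0]
    - [0,0,0]
    - [0,0,0]
    - [0,0,0]
    - [0,0,0]
    - [0,0,0]
    - [0,0,0]
    - [0,0,0]
    - [0,0,0]
    - [0,0,0]
    - [0,0,0]
  delta_rot:
    - [0,0,0]
    - [0,0,0]
    - [0,0,0]
    - [0,0,0]
    - [0,0,0]
    - [0,0,0]
    - [0,0,0]
    - [0,0,0]
    - [0,0,0]
    - [0,0,0]
    - [0,0,0]
    - [0,0,0]

```text
time: 18.12
tool_pos: [0.4912, -0.0248, 0.0817]
tcp_rot: [0.556, -3.092, 0.002]
wrist_force: [0.6, -1.7, 1.5]
width: 0.487
```

```bash
python3 q.py; python3 - <<'E'
from h import *
W=[]
for _ in range(24):
    s=read_camera("scene"); W.append(np.r_[read_state()["wrist_force"],read_state()["tool_pos"]])
print(np.mean(W,0).round(4),np.std(W,0).round(4),read_state()["time"])
save(s,"s12.png")
E
python3 q.py
```

```text
18.1167 [ 0.49123336 -0.02475028  0.08169643] [ 0.59681936 -1.66679771  1.45663758] [ 0.00010953 -0.00136274] [-0.    -0.     0.001 -0.     0.001  0.001] [ 0.    0.11 -0.03]
[-0.103  -1.1919  0.9134  0.4912 -0.0248  0.0817] [0.4107 0.4364 0.5013 0.     0.     0.    ] 19.3167
19.3167 [ 0.49122622 -0.02476408  0.08168235] [-0.33966738 -1.21517545  0.59257178] [ 9.56120973e-05 -1.37834216e-03] [-0.001  0.001 -0.001  0.    -0.001  0.001] [ 0.    0.11 -0.03]
```

View pics/s12.png

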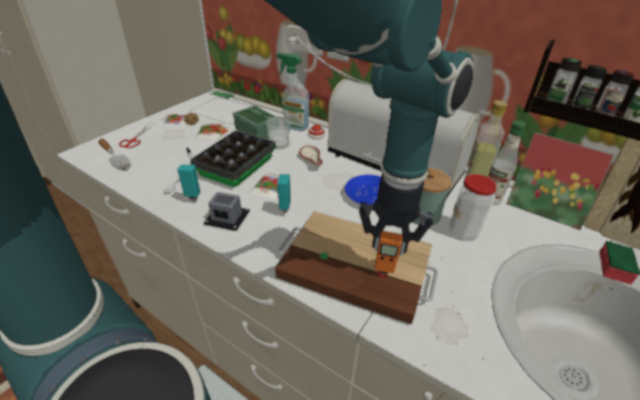

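```bash
python3 - <<'E'
from workcell import *
print(finish_job())
E
```

```text
the job is handed in; nothing more can be done
None
```

I lifted the orange meter from its cradle, set its head on the green dot and ran it along the joint at about 3 cm/s. I then held it on the red dot for about 3.7 s before handing in. The job was in at 19.3 s, with the arm still holding the meter there.

**Last checks:**
- **Press:** about 2.4 N, corrected for the meter's weight, so the head is about 5.5 mm in of 12 mm. Tool height stayed within about 0.5 mm throughout, and I pressed 0.5 mm deeper at the start of the hold.
- **Upright:** the tool is vertical to about 0.1°. The camera suggests the meter leans about 1–2° in the grip from drag.
- **Position:** the tip is about 1 mm past the red dot's centre, by the arm's reading and the picture. I did not reverse to correct it.
- **Surroundings:** the last picture shows everything else where it was.

**Disagreements:**
- **Fingertips:** in the pictures they stood about 33 mm farther back than the text implies. I took the grasp height from the pictures, and the lift confirmed it.
- **Line and dots:** the fitted glue line and the dot centres differed by 1–2 mm, so I ran between them.
- **Stops during the run:** one camera look about 14 mm before the red dot held the arm there for roughly 0.1 s.

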